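# Release one wheel from the pit rack's magazine

### The job

Fetch one spare wheel from the rack: take the drag hook by its handle, reach into the shelf with it, hook it over the front wall of the catch tray and drag the tray forward until it is centred under the right-hand bay of the magazine, then stand the hook upright on its black mat again and let go. Next pull the stiff shutter out to the left by one bay, about 40 mm, so that only the wheel of the right-hand bay drops into the tray, then push the shutter fully shut and let go. Do not touch the tray with the gripper, and leave everything else on the table where it is.

Things in the scene. Friction and masses are not known exactly. Their poses are not given: they have to be found in the camera images.
- rack: Fixed wheel rack: plywood base 6 mm thick, x -75 to +215, y -100 to +100 mm, a low wire shelf on it and a clear wheel magazine over the shelf's mouth. Origin on the table straight below the middle of the outlet bay (right-hand bay seen from the robot); x points away from the robot into the shelf, y left along the shutter's pull, z up.
- shelf_mouth (a point): Middle of the shelf's open front, at x = -42, y = 0 of the rack, 50 mm above the table; axes as the rack's. Posts at y = +-90 mm leave 168 mm between them. What enters must stay under the cross rails (x = +-34 mm, undersides 100 mm above the table) and the wire roof behind them (103 mm).
- magazine_top (a point): Centre of the outlet bay's open top, 176 mm above the table, over the rack's origin; axes as the rack's. The magazine stands from x = -37 to +37, y = -26 to +66 mm of the rack, from 110 to 176 mm above the table: two bays 35 mm wide in y, centred at y = 0 (outlet) and +40 mm (second).
- shutter (a joint): How far the shutter is out, in m: 0 shut against its stop, growing along the rack's +y, end stop 0.085; it may start 5 mm open. A flat plate under both bays, stiff (9 N friction), stays where left. One bay is 0.040; the outlet wheel falls at 0.033 at the latest, the second may fall from 0.055.
- shutter_tab (a point): Grip point of the shutter's upright pull tab: a plate 12 mm thick in y, 44 mm wide in x, 110 to 166 mm above the table; the point is its centre in plan, 148 mm up, and moves with the shutter. Shut, it is at x = 0, y = +124 mm of the rack, 52 mm clear of the magazine's left side. Axes as the rack's. Pinch from above, a finger on each y face.
- tray_mid (a point): Centre, half-way up, of the loose grey open catch tray: 110 x 110 mm, 32 mm tall, walls 4 mm, floor 4 mm, 0.2 to 0.45 kg. It stands on the rack's base deep in the shelf: rim 38 mm, this point 22 mm above the table. x away from the robot; outside of the front wall at x = -55 mm. In place, it is centred over the rack's origin.
- hook_grip (a point): Grip point on the drag hook, on the handle's axis 55 mm above its foot. Wooden handle 26 x 26 mm, 85 mm tall, standing upright; z up, x from the handle to the blade. 0.18 kg. It stands on foot and blade.
- hook_blade (a point): Middle of the lower edge of the hook's flat downturned steel blade: 170 mm in front (x) of the handle's axis, level with the foot. Blade 6 mm thick, 24 mm wide in y. A steel rod 8 mm thick, its axis 30 mm above the foot, joins it to the handle: 26 mm free under the rod. Axes as the hook's.
- mat: The black rubber mat on the table at the robot's right on which the hook stands: 260 mm in its x, 280 mm in its y, 3 mm thick, fixed. Origin at the middle of its underside.
- wheel_out_mid (a point): Centre of the wheel in the outlet bay: black, 50 mm across, 30 mm wide, 50 g, axle along its y axis; it stands on the shutter, its centre 139 mm above the table.
- wheel_keep_mid (a point): Centre of the like wheel in the second bay, 40 mm further left, which stays there.
- spray: Bystander: spray can standing upright, 56 mm across, 190 mm tall. Origin at its underside.
- bottle: Bystander: water bottle standing upright, 64 mm across, 210 mm tall. Origin at its underside.
- tyres: Bystander: stack of two spare black wheels lying flat (one piece), 52 mm across, 57 mm tall. Origin at its underside.
- tyre: Bystander: one spare black wheel lying flat, 52 mm across, 28 mm tall. Origin at its underside.
- driver: Bystander: screwdriver lying on the table, about 200 mm long, along its x axis.
- battery: Bystander: black battery pack lying flat, 95 x 46 mm, 26 mm tall. Origin at its underside.
- controller: Bystander: hand controller standing on its foot, about 100 x 90 mm, 190 mm tall. Origin at its underside.
Not all that is in view belongs to the job. What is meant by the part that bears hook_grip is not orange, and is the larger of those in its own colour.

How it is judged:
On the way, in this order (a step that is already met when the one before it is completed fails the run):
1. the hook is lifted off the mat (height (world z) of hook_grip above 0.072 m), for 0.1 s.
2. the tray is centred under the right-hand (outlet) bay (x of tray_mid in the frame of rack between -0.018 and 0.018 m and y of tray_mid in the frame of rack between -0.02 and 0.02 m), for 0.2 s.
3. the hook stands upright on its mat, released (x of hook_grip in the frame of mat between -0.13 and 0.13 m and y of hook_grip in the frame of mat between -0.14 and 0.14 m and angle between hook_grip's own z axis and vertical below 0.12 rad and height (world z) of hook_grip below 0.066 m and contact force between the fingers and hook below 0.1 N), for 0.2 s.
4. the shutter is out by one bay (30 to 50 mm) and the outlet wheel lies in the tray (value of joint shutter between 0.03 and 0.05 m and x of wheel_out_mid in the frame of tray_mid between -0.051 and 0.051 m and y of wheel_out_mid in the frame of tray_mid between -0.051 and 0.051 m and z of wheel_out_mid in the frame of tray_mid below 0.025 m), for 0.2 s.
At the end, for the whole second after the job is handed in: The shutter is shut again (within 4 mm), the outlet wheel lies in the tray, the other wheel is still in its bay, the tray is centred under the outlet bay (within 18 mm in x, 20 mm in y), and the hook stands upright with its handle on the mat, released and at rest (all of step 2 and all of step 3 and value of joint shutter below 0.004 m and x of wheel_out_mid in the frame of tray_mid between -0.051 and 0.051 m and y of wheel_out_mid in the frame of tray_mid between -0.051 and 0.051 m and z of wheel_out_mid in the frame of tray_mid below 0.025 m and x of wheel_keep_mid in the frame of rack between -0.012 and 0.012 m and height (world z) of wheel_keep_mid above 0.13 m and linear speed of hook below 0.02 m/s); the robot touches nothing.
It fails at once if the shutter is drawn out more than 50 mm (value of joint shutter above 0.05 m).
It fails at once if the second wheel leaves its bay (height (world z) of wheel_keep_mid below 0.12 m).
It fails at once if the gripper or arm touches the tray (contact force between any of the fingers, the arm and tray above 0.5 N).
It fails at once if a bystander is moved more than 25 mm (distance of any of spray, bottle, tyres, tyre, driver, battery, controller from where it was at the start of the episode above 0.025 m).
It also fails if it takes over 64 s, if anything falls off the work surface, if the arm or the gripper's body presses on something with over 40 N, if the wrist force passes 120 N, or if a joint passes its speed limit or range.

### The arm

A 7-joint arm with a two-finger parallel gripper is mounted at the origin on the work surface. World frame = base frame: x ahead of the robot, y to its left, z up, the work surface at z = 0. Lengths are in m, angles in rad, forces in N, time in s.
With the tool pointing down it reaches from about 0.4 to 0.9 m from the base axis. Payload 5.6 kg.
Tool frame: the origin (TCP) lies midway between the tips of the shut fingers; the grasp point (between the pads) lies 19 mm behind it; y points along the fingers, z is the direction in which the jaws open and shut, and the axes are right-handed (so a half turn about y gives the same grasp; the last joint's range is limited). The gripper opens to 92 mm and grips with 3 to 60 N. Pads are 20 mm wide; open, the fingers measure 128 mm over their backs; the gripper's body (75 mm by 189 mm) begins 69 mm behind the grasp point.
Start: joints at [1.299, 0.468, -0.012, 1.603, 0.006, 1.071, -0.056], TCP at [0.147, -0.633, 0.215] pointing down, gripper open.
Joint ranges: [-2.53, 2.53], [-0.31, 2.02], [-1.57, 1.55], [0.28, 2.44], [-1.29, 4.43], [0.15, 1.84], [-2.92, 2.92]. Speed limits (rad/s): [2.57, 2.57, 3.14, 3.14, 3.14, 3.14, 3.14].

### API

Orientations are given as a 3x3 rotation matrix whose columns are the frame's x, y, z axes.
In Python, from station import env, effector, solver, viewer, workorder, search_frame, tip_of gives the robot as it stands. Calls block until the motion is done:
- env.reach(position, orientation): joint-space move of the TCP to a pose.
- env.movel(position, frame=None, rate=0.15): straight line of the TCP; frame=None keeps the orientation; rate is the mean speed in m/s.
- env.goto_joints(angles): joint-space move.
- effector.release() and effector.grasp(squeeze=None): open the fingers fully, or close them until they stop; squeeze is the grip in N (None keeps the last).
- env.pause(seconds).
- solver.inverse_kinematics(position, orientation): joint angles nearest the present ones, or None.
- env.sense(): the state.
- viewer.read_camera(name): name is "side" or "top"; returns (picture, depth): 400x640x3 uint8, red, green, blue; 400x640 float32, m along the optical axis (not along the pixel's ray), 0 where there is no reading.
- viewer.camera_info(name): a dict with "intrinsics" (3x3 intrinsics, pixels), "eye" and "rotation" of the camera in the world. Camera axes: x right, y up, looking along -z (the intrinsics and any distortion apply to the point x, -y, -z); pixel columns grow to the right and rows downward; lengths in m; the calibration is good to about 2 mm. A picture is of the moment at which its call begins. camera_info takes no time and is no camera call.
A pose or a line that the arm cannot do raises env.PlanningError and nothing moves.
- workorder.finish_job(): hands the job in, once; it reports no verdict.
Trained networks look in the newest picture that a camera, given by its name, has taken for a name from the list of things; names that differ only in an ending like _2 or _b are one class to them, and where a whole thing is asked for, a point or a joint stands for the part that bears it (a point fixed in the world has none). Each returns a list of dicts, best first, with "score" (0 to 1); they miss things now and then, are a little off and sometimes report something else, mostly with a low value. They report only what shows in the picture. A call takes as long as a camera call. They do not tell look-alikes from the thing itself.
- search_frame(camera, name): "at" ([x, y, z] in m, in world coordinates, good to about 4 mm: the middle of the surface that is visible of it).
- tip_of(camera, name): "at" ([x, y, z] in m, in world coordinates, good to about 4 mm: a listed point, or the origin of a listed thing).
The state is a dict: "t": time; "joint_positions": joint angles; "joint_velocities": joint speeds; "tau": joint torques, N m; "ee_pos": TCP position; "tcp_rot": TCP orientation; "wrist_force": force on the tool from outside, world axes, zero at the start; "moment": the same for the moment, N m; "gripper_width": finger opening in m.
Only numpy, scipy, OpenCV 4.12 (cv2) and the standard library are available. Lean on these libraries where they do the work, as an engineer would, in place of code of your own. Each camera call takes 0.05 s, during which the arm holds its last target.

## Working session

There is one attempt and no reset: what is moved stays moved. The work goes in short steps, each a Python script; the robot and the scene stay as the last script left them, time stands still between calls to the robot, and variables do not carry over. Pictures are saved under pics/ and viewed, and the job is handed in when it is done.

```bash
ls; mkdir -p pics
python3 - <<'E'
from station import env, effector, solver, viewer, workorder, search_frame, tip_of
import cv2,numpy as np
for c in ("side","top"):
    p,d=viewer.read_camera(c); cv2.imwrite(f"pics/{c}0.png",p[:,:,::-1]); np.savez(f"pics/{c}0.npz",p=p,d=d)
    i=viewer.camera_info(c); print(c,{k:np.round(v,3).tolist() if not isinstance(v,str) else v for k,v in i.items()})
    for n in ["hook_grip","hook_blade","mat","shelf_mouth","magazine_top","shutter_tab","tray_mid","rack","wheel_out_mid","wheel_keep_mid"]:
        print(c,n,[(np.round(r["at"],3).tolist(),round(r["score"],2)) for r in tip_of(c,n)][:4])
s=env.sense(); print(s["t"],s["ee_pos"],s["tcp_rot"],s["gripper_width"])
E
```

```text
pics
side {'intrinsics': [[418.668, 0.0, 330.228], [0.0, 418.668, 195.697], [0.0, 0.0, 1.0]], 'eye': [0.196, -0.786, 0.925], 'rotation': [[0.949, 0.214, -0.23], [-0.314, 0.644, -0.697], [-0.001, 0.734, 0.679]]}
side hook_grip [([0.477, -0.253, 0.06], 0.91), ([0.182, -0.35, 0.056], 0.71), ([0.516, -0.052, 0.038], 0.68)]
side hook_blade [([0.433, -0.42, 0.005], 0.86), ([0.338, -0.297, -0.001], 0.62), ([0.656, 0.071, 0.176], 0.55), ([0.416, -0.104, -0.0], 0.54)]
side mat [([0.514, -0.34, 0.002], 0.64), ([0.576, 0.482, -0.002], 0.38)]
side shelf_mouth [([0.614, 0.073, 0.05], 0.72)]
side magazine_top [([0.659, 0.067, 0.177], 0.8), ([0.476, -0.253, 0.057], 0.66)]
side shutter_tab [([0.664, 0.195, 0.148], 0.65)]
side tray_mid [([0.745, 0.063, 0.019], 0.88)]
side rack [([0.658, 0.067, -0.002], 0.66)]
side wheel_out_mid [([0.655, 0.069, 0.139], 0.6), ([0.486, 0.309, 0.001], 0.27)]
side wheel_keep_mid [([0.661, 0.11, 0.138], 0.44)]
top {'intrinsics': [[392.306, 0.0, 324.458], [0.0, 392.306, 198.737], [0.0, 0.0, 1.0]], 'eye': [0.284, -0.007, 1.181], 'rotation': [[-0.015, 0.983, -0.182], [-1.0, 
[... 231 characters left out ...]
439, -0.421, 0.005], 0.59)]
top mat [([0.513, -0.338, 0.0], 0.75)]
top shelf_mouth [([0.617, 0.07, 0.046], 0.78)]
top magazine_top [([0.657, 0.07, 0.178], 0.68)]
top shutter_tab [([0.67, 0.193, 0.149], 0.98)]
top tray_mid [([0.746, 0.059, 0.021], 0.88)]
top rack [([0.657, 0.063, -0.004], 0.74), ([0.748, 0.061, 0.021], 0.65), ([0.392, 0.33, 0.0], 0.46), ([0.49, 0.313, 0.004], 0.26)]
top wheel_out_mid [([0.656, 0.07, 0.141], 0.72)]
top wheel_keep_mid [([0.656, 0.115, 0.141], 0.63)]
1.1 [ 0.14737861 -0.63309124  0.21461689] [[-9.73965378e-01 -1.84604457e-05  2.26696806e-01]
 [-2.26696803e-01 -8.87637400e-05 -9.73965375e-01]
 [ 3.81022913e-05 -9.99999996e-01  8.22678855e-05]] 0.09165895315710644
```

View pics/side0.png

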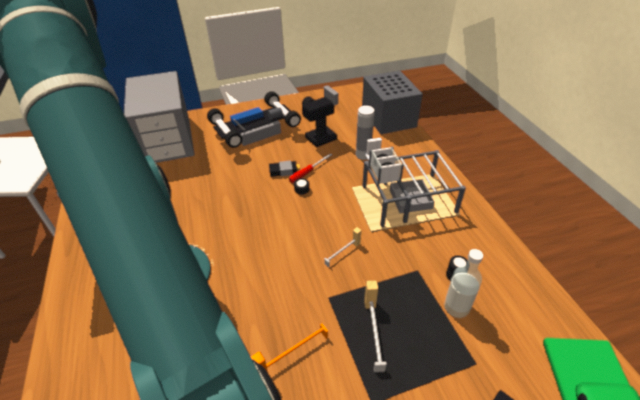

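View pics/top0.png

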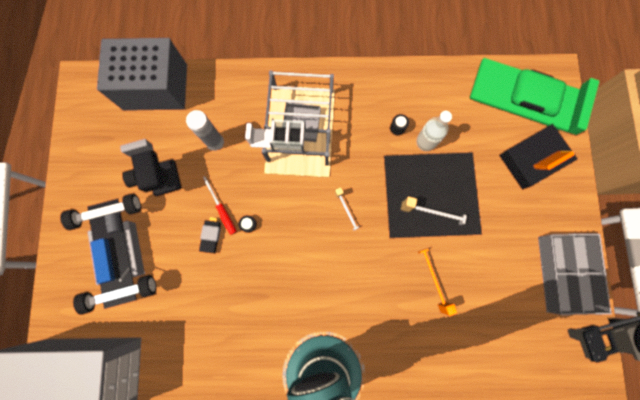

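The hook on the mat is the large wooden one: handle near (411,203) in the top view, blade near (463,219). A small wooden look-alike is at (347,208) and an orange one at (437,280). Next I'll locate the bystanders and refine the geometry.

Run:
```python
from station import env, effector, solver, viewer, workorder, search_frame, tip_of
import cv2,numpy as np
for n in ["spray","bottle","tyres","shutter_tab"]:
  for c in ("side","top"):
        print(c,n,[(np.round(r["at"],3).tolist(),round(r["score"],2)) for r in tip_of(c,n)][:2])
for c,(x0,y0,w,h) in {"side":(340,120,140,120),"top":(235,60,110,125)}.items():
    z=np.load(f"pics/{c}0.npz"); cv2.imwrite(f"pics/{c}0c.png",cv2.resize(z["p"][y0:y0+h,x0:x0+w,::-1],None,fx=4.7,fy=4.7,interpolation=cv2.INTER_CUBIC))
# top-view world cloud
def cloud(c):
    z=np.load(f"pics/{c}0.npz");d=z["d"];i=viewer.camera_info(c);K=i["intrinsics"]
    v,u=np.mgrid[:400,:640];P=np.stack([(u-K[0,2])/K[0,0]*d,-(v-K[1,2])/K[1,1]*d,-d],-1)
    return P@np.array(i["rotation"]).T+i["eye"],d
for c in ("side","top"):
    W,d=cloud(c);ok=d>0
    def rep(name,lo,hi):
        m=ok&np.all((W>lo)&(W<hi),-1);q=W[m]
        if len(q): r=cv2.minAreaRect((q[:,:2]*1000).astype(np.float32));print(c,name,len(q),np.round(q.mean(0),4),np.round(r[0],1),np.round(r[1],1),round(r[2],1))
    rep("handle top",[.44,-.31,.075],[.53,-.2,.11]); rep("tab top",[.6,.165,.155],[.74,.24,.18]); rep("magtop",[.6,.02,.165],[.71,.16,.19])
    rep("blade",[.40,-.45,.022],[.47,-.40,.06])
```

```text
side spray [([0.689, 0.331, 0.003], 0.68)]
top spray [([0.69, 0.33, -0.001], 0.96)]
side bottle [([0.682, -0.327, 0.001], 0.59)]
top bottle [([0.682, -0.333, -0.003], 0.64)]
side tyres [([0.73, -0.241, -0.001], 0.49)]
top tyres [([0.731, -0.243, 0.001], 0.79)]
side shutter_tab [([0.664, 0.195, 0.148], 0.65)]
top shutter_tab [([0.67, 0.193, 0.149], 0.98)]
side handle top 129 [ 0.4744 -0.2586  0.086 ] [ 475.5 -256.3] [26.8 25.4] 74.7
side tab top 72 [0.6645 0.1919 0.1631] [664.3 194. ] [14.1 44.5] 87.4
side magtop 374 [0.6565 0.0858 0.1727] [656.9  88.1] [95.7 73.9] 85.5
side blade 92 [ 0.4315 -0.4169  0.034 ] [ 433.1 -411.7] [24.4 23.2] 74.4
top handle top 93 [ 0.4744 -0.2547  0.0867] [ 474.9 -255.3] [26.1 26.4] 76.9
top tab top 81 [0.663  0.1939 0.1651] [664.2 194.4] [12.1 44.5] 86.4
top magtop 366 [0.6552 0.0894 0.1735] [655.3  88.7] [91.3 73.3] 85.5
top blade 45 [ 0.4316 -0.4149  0.0342] [ 430.8 -412.3] [23.8 24.1] 89.6
```

Run:
```python
from station import solver
import numpy as np
# yaw test: hook heading th, jaws along hook y
def R(th,flip):
    zz=np.array([-np.sin(th),np.cos(th),0])*(1 if flip else -1); y=np.array([0,0,-1.]); return np.stack([np.cross(y,zz),y,zz],1)
for nm,p,th in [("grip",(.4775,-.255,.039),np.arctan2(-.165,-.042)),("up",(.4775,-.255,.2),np.arctan2(-.165,-.042)),("reach",(.53,.075,.06),-.07),("drag",(.43,.08,.053),-.07),("tab",(.667,.205,.129),-.07),("tabup",(.667,.205,.25),-.07)]:
    for f in (0,1):
        q=solver.inverse_kinematics(np.array(p),R(th,f)); print(nm,f,None if q is None else np.round(q,2))
```

```text
grip 0 [ 0.24  0.54  0.23  2.   -0.21  0.62 -2.78]
grip 1 [ 0.75  0.58 -0.41  1.96  0.36  0.67 -0.13]
up 0 [-0.53  0.66  1.36  1.94 -0.71  1.15 -2.28]
up 1 [ 0.81  0.35 -0.47  1.86  0.19  0.98  0.01]
reach 0 [ 0.19  0.56 -0.5   1.97  0.4   0.71 -2.19]
reach 1 [ 0.35  0.62 -0.7   1.96  0.57  0.77  0.81]
drag 0 [ 0.24  0.46 -0.59  2.19  0.45  0.61 -2.32]
drag 1 [ 0.63  0.7  -1.1   2.17  0.89  0.83  0.45]
tab 0 [ 0.04  0.72 -0.59  1.51  0.44  1.05 -2.3 ]
tab 1 [ 0.25  0.89 -1.    1.49  0.78  1.2   0.63]
tabup 0 [ 0.13  0.65 -0.76  1.4   0.45  1.27 -2.3 ]
tabup 1 [ 0.3   0.81 -1.14  1.39  0.73  1.4   0.66]
```

View pics/side0c.png

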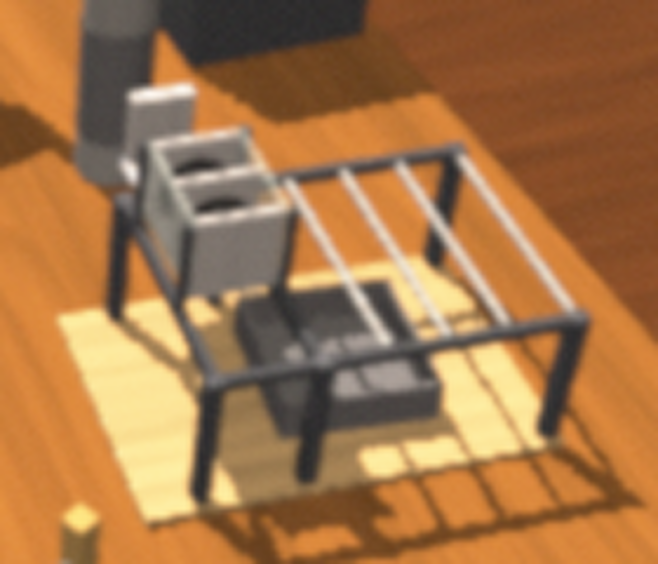

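View pics/top0c.png

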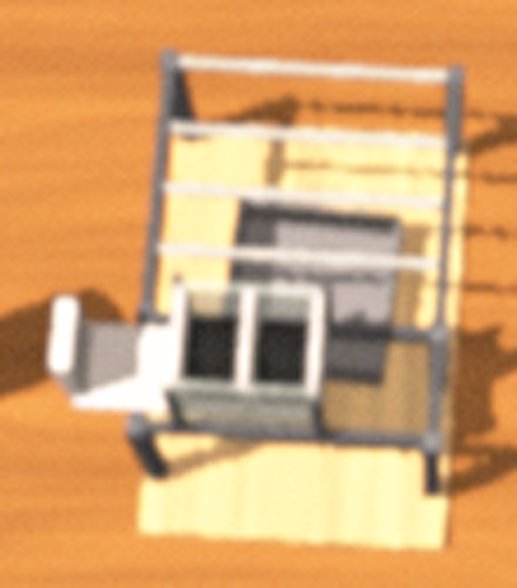

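```bash
cat > h.py <<'E'
from station import env, effector, solver, viewer, workorder, search_frame, tip_of
import cv2,numpy as np
YAW=-0.0785; O=np.array([.6555,.0685,0]); XA=np.array([np.cos(YAW),np.sin(YAW),0]); YA=np.array([-np.sin(YAW),np.cos(YAW),0])
def rk(x,y,z): return O+XA*x+YA*y+np.array([0,0,z])
def R(th):
    zz=np.array([-np.sin(th),np.cos(th),0]); y=np.array([0,0,-1.]); return np.stack([np.cross(y,zz),y,zz],1)
TH=np.arctan2(-.412+.2558,.432-.475)
def st(m=""):
    s=env.sense(); print(m,"t",round(s["t"],2),"tcp",np.round(s["ee_pos"],4),"F",np.round(s["wrist_force"],1),"M",np.round(s["moment"],2),"w",round(s["gripper_width"],4)); return s
def snap(n):
    for c in ("side","top"):
        p,d=viewer.read_camera(c); cv2.imwrite(f"pics/{c}{n}.png",p[:,:,::-1]); np.savez(f"pics/{c}{n}.npz",p=p,d=d)
def cloud(c,n):
    z=np.load(f"pics/{c}{n}.npz");d=z["d"];i=viewer.camera_info(c);K=i["intrinsics"]
    v,u=np.mgrid[:400,:640];P=np.stack([(u-K[0,2])/K[0,0]*d,-(v-K[1,2])/K[1,1]*d,-d],-1)
    return P@np.array(i["rotation"]).T+i["eye"],d
def rect(c,n,lo,hi):
    W,d=cloud(c,n); q=W[(d>0)&np.all((W>lo)&(W<hi),-1)]
    if len(q)<4: print(c,"few");return
    r=cv2.minAreaRect((q[:,:2]*1000).astype(np.float32)); print(c,len(q),np.round(q.mean(0),4),np.round(r[0],1),np.round(r[1],1),round(r[2],1))
def crop(c,n,x0,y0,w,h,f):
    p=cv2.imread(f"pics/{c}{n}.png"); cv2.imwrite(f"pics/{c}{n}c.png",cv2.resize(p[y0:y0+h,x0:x0+w],None,fx=f,fy=f,interpolation=cv2.INTER_CUBIC))
E
python3 - <<'E'
from h import *
print(np.degrees(TH))
# hook pose check + tray floor/rim by depth in rack frame
for c in ("side","top"):
    W,d=cloud(c,0); rel=W-O; X=rel@XA; Y=rel@YA; Z=W[...,2]
    m=(d>0)&(X>0.02)&(X<.17)&(abs(Y)<.075)&(Z>.03)&(Z<.045); 
    print(c,m.sum(),np.percentile(X[m],[2,98]),np.percentile(Y[m],[2,98]), cv2.minAreaRect((np.stack([X[m],Y[m]],1)*1000).astype(np.float32)))
E
```

```text
-105.39159604880504
side 253 [0.03299757 0.14599861] [-0.0590917   0.05506085] ((90.57807922363281, -1.4499320983886719), (115.2998275756836, 112.94253540039062), 86.89664459228516)
top 170 [0.03209266 0.14550493] [-0.05833089  0.051745  ] ((89.79075622558594, -1.9409370422363281), (109.9644546508789, 113.40162658691406), 87.05333709716797)
```

Run:
```python
from h import *
TH=np.radians(-104.8)
p=np.array([.475,-.2558,0])
env.reach(p+[0,0,.16],R(TH)); st("above")
env.movel(p+[0,0,.040],rate=.15); st("down")
effector.grasp(45); st("grasp")
env.movel(p+[0,0,.14],rate=.15); st("lift"); print(np.round(env.sense()["joint_positions"],2))
snap("1"); crop("side",1,280,180,220,160,3.5)
for c in ("side","top"):
  for n in ("hook_grip","hook_blade"): print(c,n,[(np.round(r["at"],3).tolist(),round(r["score"],2)) for r in tip_of(c,n)][:3])
```

```text
above t 3.33 tcp [ 0.4744 -0.2576  0.16  ] F [-0.6 -0.3 -0. ] M [-0.03 -0.09  0.  ] w 0.0918
down t 4.28 tcp [ 0.4756 -0.2561  0.0407] F [-0.4 -1.1  0.5] M [-0.   -0.1  -0.03] w 0.0918
grasp t 5.28 tcp [ 0.4751 -0.2558  0.04  ] F [-0.1  0.1 -0.3] M [-0.1  -0.19  0.06] w 0.0258
lift t 6.1 tcp [ 0.4742 -0.2556  0.1392] F [-0.3  0.6 -1.7] M [ 0.06 -0.06 -0.04] w 0.0256
[ 0.8   0.43 -0.46  1.92  0.24  0.86 -0.04]
side hook_grip [([0.179, -0.352, 0.057], 0.74), ([0.473, -0.253, 0.157], 0.68)]
side hook_blade [([0.341, -0.299, -0.001], 0.73), ([0.433, -0.42, 0.103], 0.62), ([0.413, -0.105, -0.0], 0.45)]
top hook_grip [([0.18, -0.348, 0.053], 0.64), ([0.515, -0.051, 0.037], 0.54)]
top hook_blade [([0.342, -0.301, 0.0], 0.8), ([0.412, -0.108, -0.003], 0.42)]
```

View pics/side1c.png

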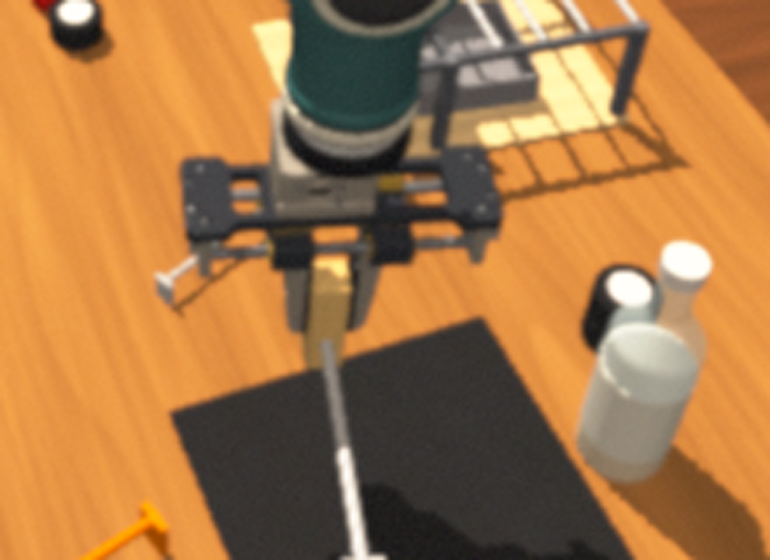

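Run:
```python
from h import *
import sys
for x,z in ((-.25,.15),(-.25,.089),(-.112,.089),(-.112,.055),(-.22,.055)):
    q=solver.inverse_kinematics(rk(x,-.001,z),R(YAW)); print(x,z,None if q is None else np.round(q,2))
env.reach(rk(-.25,-.001,.15),R(YAW)); st("pre")
env.movel(rk(-.25,-.001,.089)); s=st("low"); print((s["ee_pos"]-O)@XA,(s["ee_pos"]-O)@YA)
snap("2"); crop("side",2,290,130,200,150,4); crop("top",2,240,60,140,150,4)
for c in ("side","top"):
  for n in ("hook_grip","hook_blade"): print(c,n,[(np.round(r["at"],3).tolist(),round(r["score"],2)) for r in tip_of(c,n)][:3])
```

```text
-0.25 0.15 [ 0.59  0.33 -1.    2.16  0.38  0.83  0.85]
-0.25 0.089 [ 0.49  0.45 -0.91  2.21  0.55  0.72  0.7 ]
-0.112 0.089 [ 0.43  0.63 -0.83  1.91  0.61  0.87  0.78]
-0.112 0.055 [ 0.39  0.67 -0.77  1.92  0.65  0.81  0.75]
-0.22 0.055 [ 0.42  0.54 -0.82  2.16  0.64  0.69  0.65]
pre t 7.72 tcp [0.4068 0.0862 0.15  ] F [ 1.3  0.  -1.1] M [ 0.01 -0.11  0.04] w 0.0257
low t 8.28 tcp [0.4066 0.0872 0.0892] F [ 0.2 -0.6 -1.9] M [ 0.09 -0.07  0.04] w 0.0257
-0.2495956131245719 -0.0008824677513867508
side hook_grip [([0.18, -0.353, 0.059], 0.96), ([0.408, 0.09, 0.108], 0.63), ([0.516, -0.054, 0.039], 0.56)]
side hook_blade [([0.341, -0.298, -0.001], 0.92), ([0.58, 0.074, 0.053], 0.62), ([0.414, -0.103, 0.0], 0.52)]
top hook_grip [([0.179, -0.348, 0.056], 0.83), ([0.657, 0.069, 0.144], 0.74), ([0.517, -0.055, 0.038], 0.48)]
top hook_blade [([0.342, -0.3, -0.001], 0.6), ([0.41, -0.107, 0.0], 0.42), ([0.58, 0.072, 0.052], 0.39)]
```

View pics/side2c.png

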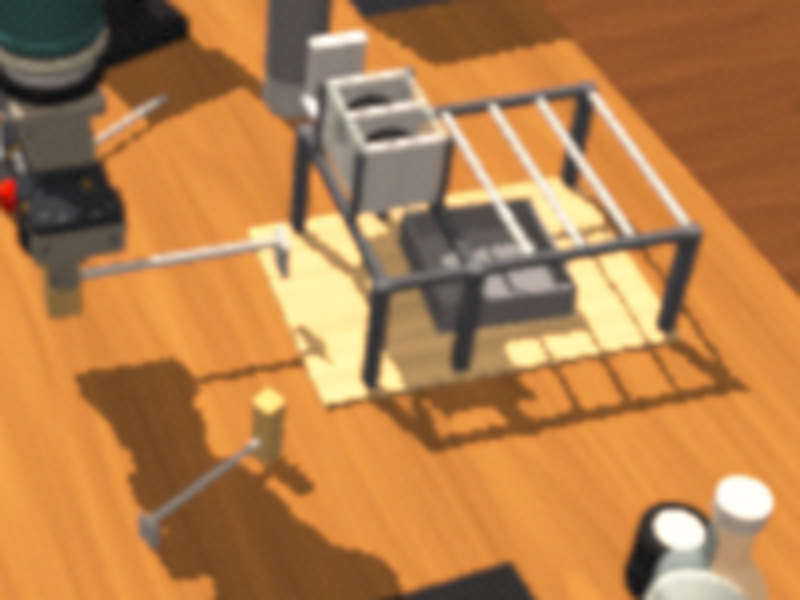

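View pics/top2c.png

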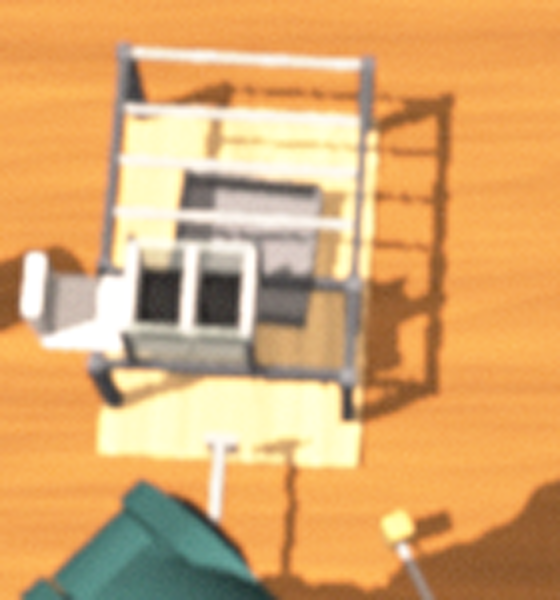

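Run:
```python
from h import *
env.movel(rk(-.108,-.001,.089),rate=.15); st("in")
env.movel(rk(-.108,-.001,.054),rate=.1); st("dn")
env.movel(rk(-.17,-.001,.054),rate=.08); st("drag1")
env.movel(rk(-.212,-.001,.054),rate=.06); st("drag2")
snap("3"); crop("side",3,290,130,200,150,4); crop("top",3,240,60,140,150,4)
for c in ("side","top"):
    W,d=cloud(c,3); rel=W-O; X=rel@XA; Y=rel@YA; Z=W[...,2]
    m=(d>0)&(X>-.1)&(X<.17)&(abs(Y)<.075)&(Z>.03)&(Z<.045)
    print(c,m.sum(),np.percentile(X[m],[2,98]),np.percentile(Y[m],[2,98]))
    print([(np.round([(np.array(r["at"])-O)@XA,(np.array(r["at"])-O)@YA,r["at"][2]],4),round(r["score"],2)) for r in tip_of(c,"tray_mid")][:2])
```

```text
in t 9.68 tcp [0.5468 0.0761 0.0888] F [-1.5  0.2 -1.4] M [ 0.05 -0.1   0.03] w 0.0261
dn t 10.18 tcp [0.5473 0.0762 0.0535] F [ 0.1  0.7 -1.2] M [ 0.04 -0.13  0.03] w 0.0257
drag1 t 11.1 tcp [0.4858 0.0808 0.054 ] F [ 0.   0.6 -1.4] M [ 0.05 -0.07 -0.02] w 0.026
drag2 t 11.95 tcp [0.4438 0.084  0.054 ] F [ 0.2 -0.3 -1.6] M [ 0.04 -0.06  0.02] w 0.026
side 251 [-0.05115875  0.05800378] [-0.05543379  0.05759789]
[(array([0.0039, 0.0039, 0.0183]), 0.96), (array([0.0024, 0.0009, 0.1765]), 0.69)]
top 135 [-0.05221835  0.05154124] [-0.05328239  0.05583157]
[(array([0.0055, 0.0011, 0.0219]), 0.97), (array([-0.0393, -0.0031,  0.0482]), 0.23)]
```

View pics/side3c.png

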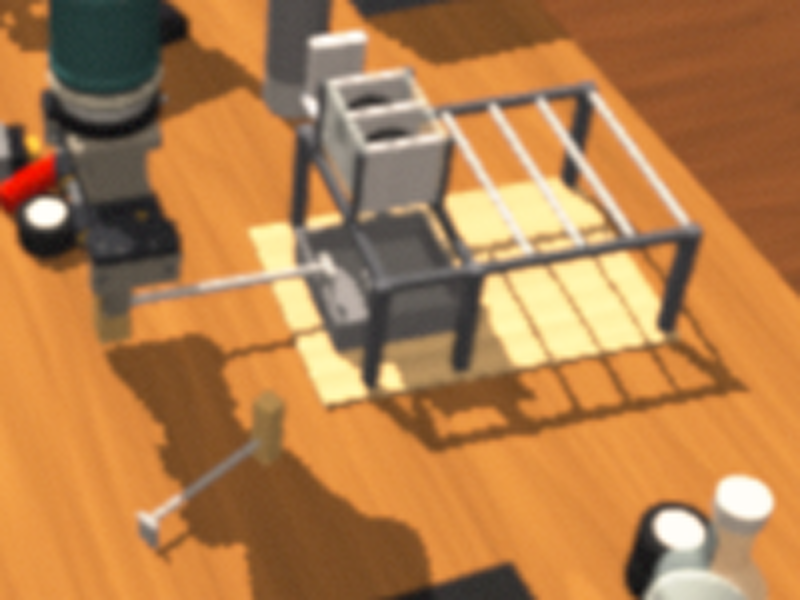

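View pics/top3c.png

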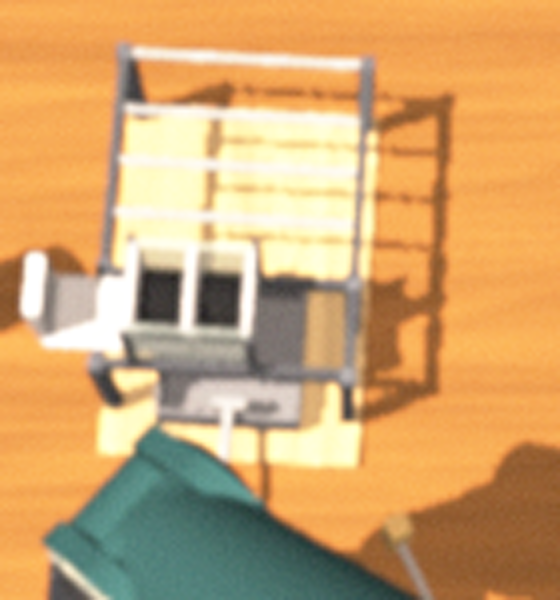

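Run:
```python
from h import *
env.movel(rk(-.2165,-.001,.054),rate=.05); st("drag3"); env.pause(.25)
env.movel(rk(-.2115,-.001,.054),rate=.05)
env.movel(rk(-.2115,-.001,.090),rate=.1)
env.movel(rk(-.25,-.001,.092),rate=.15)
env.movel(rk(-.25,-.001,.15),rate=.2); st("out")
TH=np.radians(-104.8); p=np.array([.475,-.2558,0])
env.reach(p+[0,0,.14],R(TH)); env.movel(p+[0,0,.05],rate=.15); env.movel(p+[0,0,.0405],rate=.03); st("placed")
effector.release(); st("rel")
env.movel(p+[0,0,.16],rate=.2); env.reach(np.array([.42,-.15,.27]),R(np.radians(-60))); st("clear")
snap("4"); crop("side",4,290,120,200,150,4); crop("top",4,240,60,140,150,4)
for c in ("side","top"):
    W,d=cloud(c,4); rel=W-O; X=rel@XA; Y=rel@YA; Z=W[...,2]
    m=(d>0)&(X>-.1)&(X<.17)&(abs(Y)<.075)&(Z>.03)&(Z<.045)
    print(c,m.sum(),np.percentile(X[m],[2,98]),np.percentile(Y[m],[2,98]))
    print([(np.round([(np.array(r["at"])-O)@XA,(np.array(r["at"])-O)@YA,r["at"][2]],4),round(r["score"],2)) for r in tip_of(c,"tray_mid")][:2])
    for n in ("hook_grip","hook_blade"): print(c,n,[(np.round(r["at"],3).tolist(),round(r["score"],2)) for r in tip_of(c,n)][:3])
    rect(c,4,[.44,-.31,.075],[.53,-.2,.11]); rect(c,4,[.6,.165,.155],[.74,.24,.18])
```

```text
drag3 t 12.4 tcp [0.4394 0.0845 0.0541] F [-0.3 -0.2 -1.7] M [ 0.09 -0.19 -0.03] w 0.0258
out t 14.26 tcp [0.4069 0.0865 0.1498] F [ 0.4 -0.7 -1.9] M [ 0.06 -0.1  -0.02] w 0.0259
placed t 16.79 tcp [ 0.475  -0.2558  0.0405] F [-0.1 -0.3 -2.2] M [ 0.   -0.17 -0.  ] w 0.0257
rel t 17.85 tcp [ 0.475  -0.2558  0.0405] F [ 0.3 -0.3 -0.5] M [-0.08 -0.05  0.  ] w 0.0917
clear t 19.35 tcp [ 0.4195 -0.1508  0.269 ] F [-0.2 -0.2 -0. ] M [-0.04 -0.12  0.03] w 0.0918
side 257 [-0.05491846  0.05508717] [-0.05526423  0.05768048]
[(array([0.0007, 0.0058, 0.018 ]), 0.62), (array([-0.0022,  0.1236,  0.1471]), 0.15)]
side hook_grip [([0.473, -0.253, 0.059], 0.93), ([0.181, -0.351, 0.059], 0.75), ([0.519, -0.055, 0.04], 0.58)]
side hook_blade [([0.343, -0.299, -0.0], 0.93), ([0.433, -0.422, 0.002], 0.92), ([0.416, -0.102, -0.002], 0.61)]
side 131 [ 0.473  -0.2583  0.0859] [ 474.4 -255.7] [27.2 26.8] 76.9
side 65 [0.6666 0.1925 0.1631] [664.6 194.4] [16.8 42.2] 86.2
top 150 [-0.05584269  0.05172505] [-0.0532476   0.05559463]
[]
top hook_grip [([0.516, -0.055, 0.04], 0.66), ([0.657, 0.111, 0.139], 0.61)]
top hook_blade [([0.413, -0.107, -0.0], 0.54), ([0.432, -0.42, 0.005], 0.43)]
top few
top 81 [0.6632 0.1938 0.1653] [664.4 194.3] [12.1 44.1] 84.9
```

View pics/side4.png

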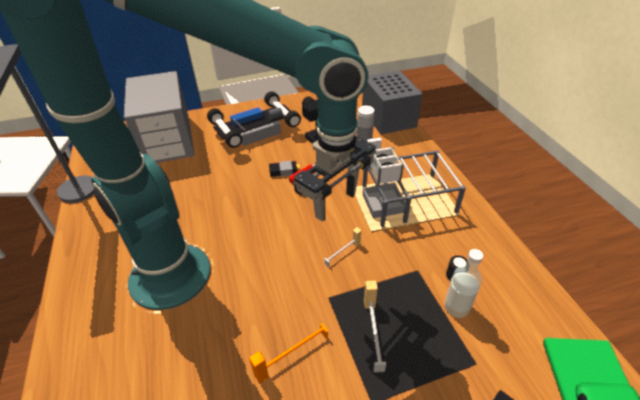

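View pics/top4c.png

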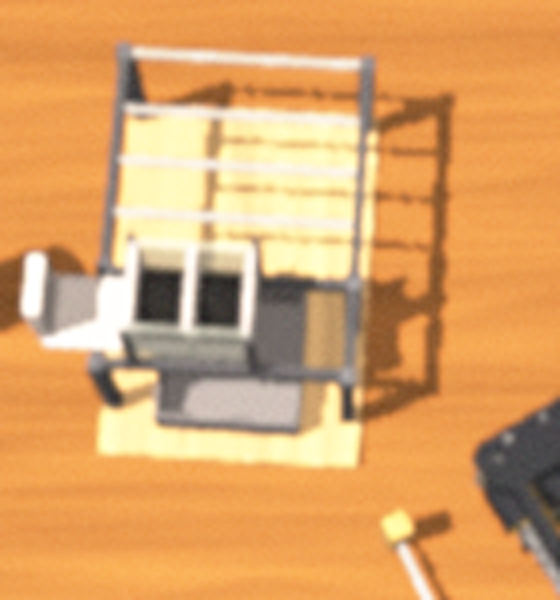

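Run:
```python
from h import *
env.reach(rk(-.006,.1395,.26),R(YAW)); s=st("above"); print(np.round(s["joint_positions"],2))
env.movel(rk(-.006,.1395,.130),rate=.15); s=st("down"); print((s["ee_pos"]-O)@YA)
effector.grasp(55); s=st("grasp"); print((s["ee_pos"]-O)@YA)
rect_=None
env.movel(rk(-.006,.1560,.130),rate=.06); s=st("pull1"); print((s["ee_pos"]-O)@YA)
snap("5"); crop("side",5,320,100,160,120,5); crop("top",5,220,60,140,150,4)
```

```text
above t 21.34 tcp [0.6609 0.2064 0.2603] F [ 0.4 -0.3  1.2] M [ 0.11 -0.11 -0.02] w 0.0916
[ 0.28  0.76 -1.08  1.39  0.67  1.38  0.68]
down t 22.36 tcp [0.661  0.2085 0.1312] F [-0.3  0.2 -0. ] M [ 0.04 -0.12  0.03] w 0.0918
0.14000224361189234
grasp t 23.54 tcp [0.6601 0.2039 0.1298] F [-4.8 -8.8  5.2] M [-1.32  0.73  0.14] w 0.0117
0.13536467578985023
pull1 t 23.97 tcp [0.6615 0.2218 0.1298] F [-3.4 -7.2  3.1] M [-0.95  0.48  0.18] w 0.0114
0.15328165074135555
```

View pics/side5c.png

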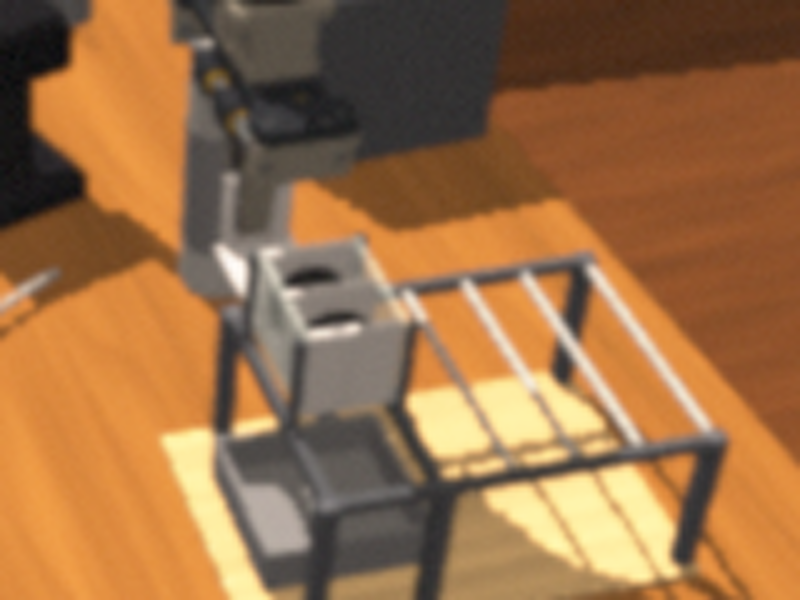

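View pics/top5c.png

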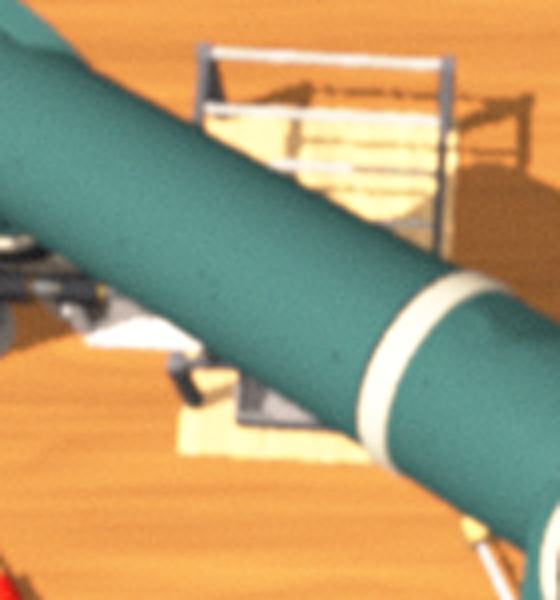

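Run:
```python
from h import *
env.movel(rk(-.006,.1655,.130),rate=.05); s=st("pull2"); print((s["ee_pos"]-O)@YA)
env.pause(.7)
s=st("wait"); print((s["ee_pos"]-O)@YA)
snap("6"); crop("side",6,320,100,160,120,5)
for n in ("wheel_out_mid","wheel_keep_mid","tray_mid","shutter_tab"): print(n,[(np.round([(np.array(r["at"])-O)@XA,(np.array(r["at"])-O)@YA,r["at"][2]],4),round(r["score"],2)) for r in tip_of("side",n)][:3])
```

```text
pull2 t 24.41 tcp [0.6622 0.2313 0.1298] F [-3.2 -7.8  3.5] M [-0.93  0.5   0.22] w 0.0119
0.1628365487793605
wait t 25.11 tcp [0.6622 0.2313 0.1299] F [-2.8 -6.3  3.3] M [-0.87  0.5   0.17] w 0.0115
0.16282445874364926
wheel_out_mid [(array([-0.0007,  0.0287,  0.0398]), 0.45), (array([-0.2349,  0.1345,  0.0024]), 0.24)]
wheel_keep_mid [(array([0.0004, 0.0426, 0.1403]), 0.61)]
tray_mid []
shutter_tab [(array([-0.0031,  0.1619,  0.1515]), 0.72)]
```

View pics/side6c.png

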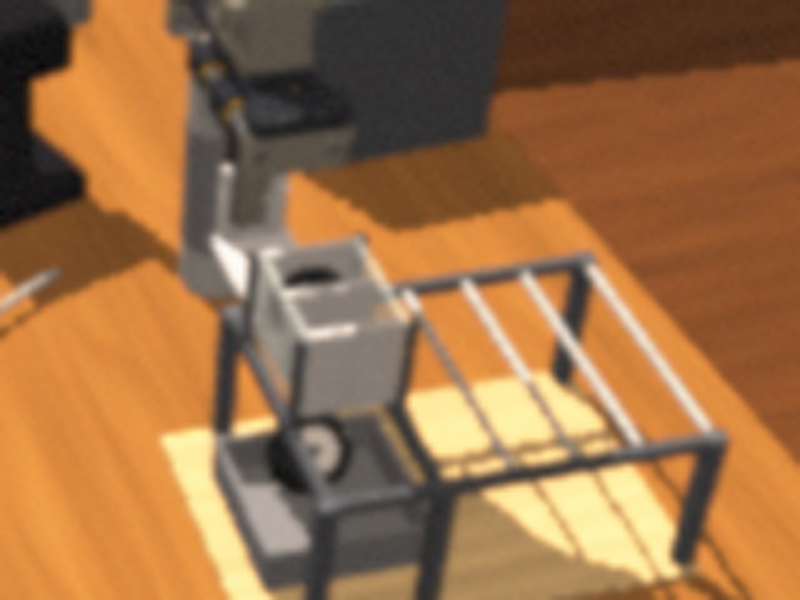

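Run:
```python
from h import *
env.movel(rk(-.006,.1435,.130),rate=.06); s=st("back"); print((s["ee_pos"]-O)@YA)
effector.release(); s=st("rel"); print((s["ee_pos"]-O)@YA)
env.movel(rk(-.006,.1435,.20),rate=.15); env.movel(rk(-.006,.184,.21),rate=.15)
effector.grasp(20); st("closed")
env.movel(rk(-.006,.184,.135),rate=.15); s=st("down")
for y in (.165,.157,.153,.150,.148,.146,.144,.142,.140):
    env.movel(rk(-.006,y,.135),rate=.05); s=env.sense(); f=s["wrist_force"]@YA; print(y,round(s["t"],2),round((s["ee_pos"]-O)@YA,4),round(f,1))
    if f>20: break
snap("7"); crop("side",7,320,100,160,120,5)
```

```text
back t 25.93 tcp [0.6609 0.2138 0.1299] F [ 3.1  4.7 -2.5] M [ 0.33 -0.44 -0.01] w 0.0116
0.14526497917486364
rel t 27.16 tcp [0.6608 0.2121 0.13  ] F [ 0.3  1.1 -0.3] M [ 0.05 -0.12 -0.01] w 0.092
0.14353416840244124
closed t 29.55 tcp [0.664  0.2524 0.21  ] F [-0.  -0.2 -0.2] M [-0.02 -0.12 -0.01] w 0.0006
down t 30.2 tcp [0.6642 0.2529 0.1356] F [0.3 0.  0.4] M [ 0.04 -0.18  0.07] w 0.0003
0.165 30.73 0.1655 3.3
0.157 31.04 0.1593 6.9
0.153 31.29 0.1558 7.8
0.15 31.54 0.1531 7.7
0.148 31.79 0.1513 8.9
0.146 32.04 0.1494 9.0
0.144 32.29 0.1474 8.9
0.142 32.54 0.1454 8.6
0.14 32.79 0.1453 12.4
```

View pics/side7c.png

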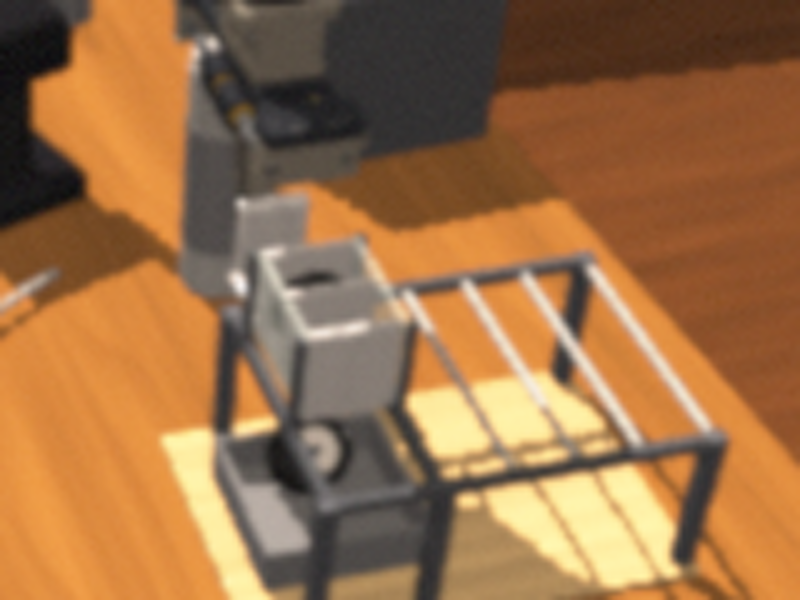

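Run:
```python
from h import *
for y in (.138,.136,.134):
    env.movel(rk(-.006,y,.135),rate=.05); s=env.sense(); f=s["wrist_force"]@YA; print(y,round(s["t"],2),round((s["ee_pos"]-O)@YA,4),round(f,1))
    if f>22: break
env.movel(rk(-.006,.165,.135),rate=.1); env.movel(rk(-.006,.165,.26),rate=.15); env.reach(np.array([.30,-.40,.30]),R(np.radians(-60))); st("clear"); env.pause(.3)
snap("8"); crop("side",8,320,100,160,120,5); crop("top",8,240,60,140,150,4)
for c in ("side","top"):
    W,d=cloud(c,8); rel=W-O; X=rel@XA; Y=rel@YA; Z=W[...,2]
    m=(d>0)&(X>-.1)&(X<.17)&(abs(Y)<.075)&(Z>.03)&(Z<.045)
    print(c,m.sum(),np.percentile(X[m],[2,98]),np.percentile(Y[m],[2,98]))
    for n in ("wheel_out_mid","wheel_keep_mid","tray_mid","shutter_tab","spray"): print(n,[(np.round([(np.array(r["at"])-O)@XA,(np.array(r["at"])-O)@YA,r["at"][2]],4),round(r["score"],2)) for r in tip_of(c,n)][:2])
    print([np.round(r["at"],3).tolist() for r in tip_of(c,"hook_grip")],[np.round(r["at"],3).tolist() for r in tip_of(c,"spray")])
    rect(c,8,[.6,.165,.155],[.74,.24,.18]);rect(c,8,[.6,.02,.165],[.71,.16,.19])
```

```text
0.138 33.14 0.1453 17.0
0.136 33.39 0.1453 20.9
0.134 33.64 0.1453 26.0
clear t 37.67 tcp [ 0.3008 -0.3995  0.3001] F [-0.   0.1  0.1] M [-0.05 -0.12 -0.03] w 0.0004
side 284 [-0.05469307  0.0547839 ] [-0.05457416  0.05715584]
wheel_out_mid [(array([-0.    ,  0.0286,  0.0373]), 0.68)]
wheel_keep_mid [(array([0.0056, 0.0406, 0.1393]), 0.52), (array([-0.1551, -0.3369,  0.0601]), 0.34)]
tray_mid [(array([0.0039, 0.0009, 0.0178]), 0.89)]
shutter_tab [(array([0.0007, 0.122 , 0.1497]), 0.51), (array([ 0.0017, -0.0025, -0.0005]), 0.25)]
spray [(array([0.0131, 0.2621, 0.0018]), 0.97)]
[[0.179, -0.352, 0.06], [0.475, -0.254, 0.06]] [[0.689, 0.329, 0.002]]
side 70 [0.6635 0.1899 0.1629] [664.2 191.1] [14.4 44.5] 88.6
side 364 [0.6558 0.0864 0.173 ] [656.8  88.2] [96.  75.3] 85.3
top 173 [-0.05571601  0.05205905] [-0.05344941  0.05551718]
wheel_out_mid [(array([0.0019, 0.029 , 0.039 ]), 0.36), (array([-0.1534, -0.3371,  0.0541]), 0.15)]
wheel_keep_mid [(array([-0.0026,  0.0394,  0.1379]), 0.41)]
tray_mid [(array([0.0009, 0.0033, 0.0178]), 0.86), (array([ 0.0039, -0.0023, -0.0025]), 0.25)]
shutter_tab [(array([-0.0015,  0.1201,  0.1508]), 0.73), (array([0.0035, 0.0309, 0.04  ]), 0.5)]
spray [(array([0.0159, 0.265 , 0.0008]), 0.94)]
[[0.177, -0.347, 0.057], [0.476, -0.258, 0.056], [0.516, -0.054, 0.038]] [[0.692, 0.331, 0.001]]
top 86 [0.663  0.1912 0.1648] [663.8 192. ] [12.6 44.6] 86.7
top 347 [0.6553 0.0903 0.174 ] [655.7  89.7] [89.9 74.1] 85.3
```

View pics/side8c.png

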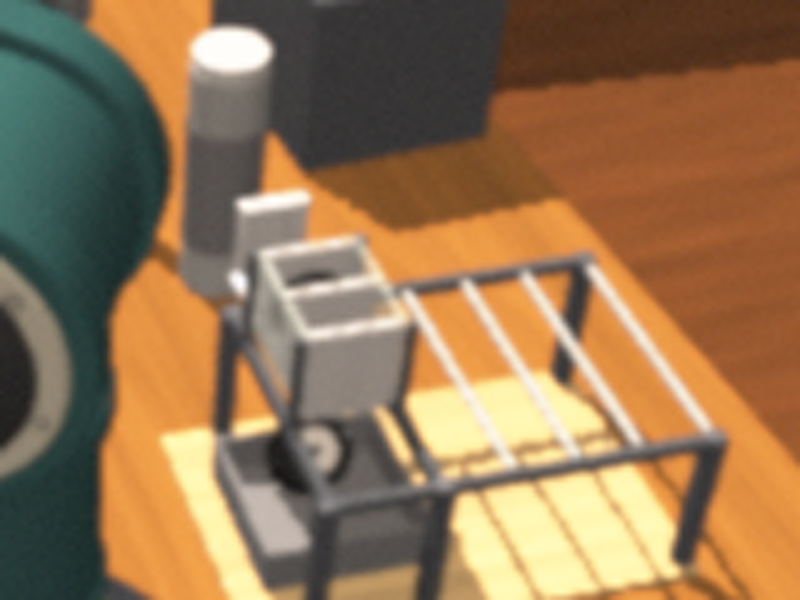

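View pics/top8.png

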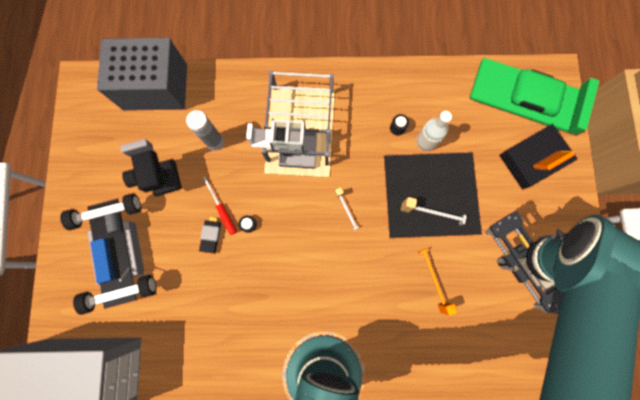

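```bash
python3 -c "
from h import *
workorder.finish_job(); st('done')"
```

```text
the job is handed in; nothing more can be done
the job is handed in; nothing more can be done
```

I finished the job and handed it in after about 38 s of the 64 s allowed. No verdict was reported.

**What I did**
- I took the large wooden hook off the mat and dragged the tray out from 90 mm deep until it sat under the right-hand bay.
- I stood the hook back where it came from and let go.
- I pulled the shutter out by about 39 mm, judged from the gripper position. The wheel in the right-hand bay dropped into the tray.
- I pushed the shutter shut with closed fingers. The arm stopped moving while the force rose from 9 N to 26 N, so it is against its stop.

**Last checks**

| Item | Reading |
|---|---|
| Tray | within about 4 mm of centre in x and y |
| Hook | upright on the mat, released, grip point at a height of about 0.058 m |
| Dropped wheel | in the tray, 29 mm left of the rack's centre line, about 16 mm above the tray's mid-point (limit 25 mm) |
| Second wheel | still in its bay, at a height of about 0.139 m |
| Bystanders | spray can measured, not moved; the others look unmoved in the pictures |

**Disagreements**
- The two cameras put the shut tab at y = 120 and 122 mm, where 124 mm is expected. That is within the cameras' error.
- The network put the dropped wheel's centre at 37 to 40 mm, where a wheel standing on the tray floor should be at 35 mm. It may lean slightly.

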